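# Press the cap onto a sample vial with the blue lever press

## Task

Seal the amber vial that stands in the blue hand press: swing that press's lever down to its stop so that the ram drives the cap fully on, then let the lever spring all the way back up. Leave the vial standing in its nest and do not work the white press.

Things in the scene. Friction and masses are not known exactly. Their poses are not given: they have to be found in the camera images.
- blue_press: Blue hand press, fixed, lever on the robot's side, turned up to 20 degrees from facing it. Origin: centre of the base's underside, on the table; x from lever to press, z up. Base 170 x 130 mm, 20 thick; two posts; crosshead 65 deep x 115 wide, from 150 to 210 mm up; ram rod above it to 245. The lever's level hinge axle is 190 mm straight above the origin.
- blue_lever (a joint): Lever of the blue press, a steel yoke; rad: 0 = up at rest, 0.98 = down at its stop. A spring always pushes it up: about 3 N at the grip at first, about 12 N at the stop. Let go, it returns by itself in about a second.
- blue_grip (a point): Centre of the blue press's lever grip: a black level crossbar, 26 mm thick, 80 long, held at its ends by the yoke's 12 mm bars, free from above. 200 mm from the hinge axle: 94 mm above the axle with the lever up, 94 mm below it at the stop, moving in an arc. Its y axis runs level along the crossbar; x and z turn with the lever and are the press's x and z at 0 rad.
- vial: The amber glass vial in the nest (a 12 mm high ring) of the blue press, under the ram: 28 mm diameter, 55 mm tall to the top of its neck, with a white cap of 24 mm. Origin at the centre of its underside, 20 mm above the table; z up along the vial.
- vial_cap (a joint): How far the vial's push-on cap is pressed down, in m: 0 = standing proud (its top 66 mm above the vial's underside), 0.006 = fully on. Stiff (3 N), stays where it is. The ram meets it only in the last part of the lever's swing and has it fully on at the stop.
- white_lever (a joint): Lever of the white hand press, in rad: 0 = up, 0.98 = down. Same machine in white, with a red grip and an empty nest; to be left alone. Either press may be the left or the right one.
Not all that is in view belongs to the job. Of the things that look like the vial, the smallest one is meant.

How it is judged:
By the outcome, as a careful person would: the job done as asked, in the order asked, and still so for the second after the job is handed in, with the robot touching nothing.
It also fails if it takes over 32 s, if anything falls off the work surface, if the arm or the gripper's body presses on something with over 40 N, if the wrist force passes 120 N, or if a joint passes its speed limit or range.

## Robot

A 6-joint arm with a two-finger parallel gripper is mounted at the origin on the work surface. World frame = base frame: x ahead of the robot, y to its left, z up, the work surface at z = 0. Lengths are in m, angles in degrees, forces in N, time in s.
With the tool pointing down it reaches from about 0.25 to 0.8 m from the base axis. Payload 8.5 kg.
Tool frame: the origin (TCP) lies midway between the tips of the shut fingers; the grasp point (between the pads) lies manip.grasp_offset behind it (manip.grasp_offset is the distance from the TCP to the grasp point, in m); z points along the fingers, y is the line along which they close (so a half turn about z gives the same grasp; the last joint's range is limited). The gripper opens to 85 mm and grips with 20 to 120 N. Pads are 22 mm wide; open, the fingers measure 114 mm over their backs; the gripper's body (76 mm by 85 mm) begins 54 mm behind the grasp point. The pads swing forward as they close: fully open they stand 13 mm farther back than shut.
Start: joints at [-69.5, 13.648, -0.773, 75.585, 0, 90], TCP at [0.184, -0.492, 0.208] pointing down, gripper open.
Joint ranges: [-152.45, 152.45], [-59.26, 108.67], [-65.41, 83.53], [-104.44, 129.93], [-82.83, 76.93], [-180, 180]. Speed limits (degrees/s): [127.2, 127.2, 159.86, 180, 180, 180].

## Interface

Orientations are given as a 3x3 rotation matrix whose columns are the frame's x, y, z axes.
In Python, from plant import manip, viewer, finder gives the robot as it stands.
- The arm moves only by the tool play_rows, never from a script. Its argument "deltas" is a list of rows, each an object with "angular": the turn, a rotation vector about the tool's x, y, z in units of 5 degrees (1.0 is 5 degrees), a list of three; "travel": the shift along the tool's x, y, z in mm, a list of three; "fingers": the gripper's target within -1 to 1 (fully open at 1, half-way at 0, shut at -1). A call has 1 to 8 rows; each row shifts and turns the commanded pose from where the row before left it, along the tool's axes as they then stand; what a row does not reach is not made up. A row lasts 1/8 s, in which the tool goes at most 62.5 mm and 10.7 degrees, less where a joint would pass 70% of its speed; a pose out of reach is approached as far as the arm can. A call is refused whole if a number of a shift passes 62.5 or a number of a turn 1, either way. A call with a gripper value outside its range is refused whole. The fingers move at their own pace and stop on an object; "newtons" is the grip in N (left out, the last holds). Time passes only in rows, so rows that do not move let the fingers close. It gives the time, the measured TCP pose, the force, the opening and the grip force at its end, in the units of the state.
- manip.get_obs(): the state, without advancing time (a new reading comes with each control period).
- viewer.read_camera(name): name is "scene" or "side" or "wrist"; returns the picture (420x560x3 uint8, red, green, blue); there is no depth.
- viewer.camera_model(name): a dict with "fx", "fy", "cx", "cy" (pixels), "world_from_camera" (4x4, takes a point from camera to world coordinates). Camera axes: x right, y down, z forward; pixel columns grow to the right and rows downward; lengths in m; the calibration is good to about 2 mm. A picture is of the moment at which its call begins: read the wrist's pose just before it. camera_model takes no time and is no camera call; for the wrist camera it gives the pose at the moment of the call.
- manip.job_done(): hands the job in; it is judged then, once.
Trained networks look in the newest picture that a camera, given by its name, has taken for a name from the list of things; names that differ only in an ending like _2 or _b are one class to them, and where a whole thing is asked for, a point or a joint stands for the part that bears it (a point fixed in the world has none). Each returns a list of dicts, best first, with "confidence" (0 to 1); they miss things now and then, are a little off and sometimes report something else, mostly with a low value. They report only what shows in the picture. A call takes as long as a camera call. They do not tell look-alikes from the thing itself.
- finder.trace(query, camera): "region" (420x560 bool, what is visible of it).
- finder.pinpoint(query, camera): "at" ([x, y, z] in m, in world coordinates, good to about 4 mm: a listed point, or the origin of a listed thing).
The state is a dict: "time": time; "joints": joint angles; "dq": joint speeds; "joint_efforts": joint torques, N m; "ee_pos": TCP position; "ee_rot": TCP orientation; "ft_force": force on the tool from outside, world axes, zero at the start; "moment": the same for the moment, N m; "width": finger opening in m; "grip_force": force on a finger pad.
Only numpy, scipy, OpenCV 4.12 (cv2) and the standard library are available. Lean on these libraries where they do the work, as an engineer would, in place of code of your own. Each camera call takes 0.05 s, during which the arm holds its last target. There are 200 camera calls.

## Working session

There is one attempt and no reset: what is moved stays moved. The work goes in short steps, Python scripts to look and compute and a tool call to move; the robot and the scene stay as the last step left them, time stands still between calls to the robot, and variables do not carry over. Pictures are saved under pics/ and viewed, at most 11 in all, crops included, and the job is handed in when it is done.

Besides the shell and the picture viewer there is one more tool, called after ">>>" by a JSON object that holds its "name" and its "arguments". play_rows: Moves the arm, as the interface text tells. Its arguments: {"type":"object","properties":{"deltas":{"type":"array","items":{"type":"object","properties":{"angular":{"type":"array","items":{"type":"number"}},"travel":{"type":"array","items":{"type":"number"}},"fingers":{"type":"number"}}}},"newtons":{"type":"number"}},"required":["deltas"]}

```bash
mkdir -p pics; python3 - <<'E'
from plant import manip, viewer, finder
import cv2,numpy as np
for c in ["scene","side"]:
    im=viewer.read_camera(c); cv2.imwrite(f"pics/{c}0.png",im[:,:,::-1])
    for q in ["blue_press","blue_grip","vial"]:
        for d in finder.pinpoint(q,c)[:4]: print(c,q,np.round(d["at"],3),round(d["confidence"],2))
o=manip.get_obs(); print(o["time"],o["ee_pos"],o["ee_rot"],o["width"],manip.grasp_offset)
E
```

```text
scene blue_press [0.665 0.267 0.001] 0.82
scene blue_grip [0.502 0.317 0.282] 0.55
scene vial [ 0.821  0.225 -0.001] 0.91
scene vial [0.674 0.268 0.022] 0.83
scene vial [ 0.626  0.116 -0.   ] 0.62
side blue_press [ 0.671  0.267 -0.002] 0.78
side blue_grip [0.501 0.316 0.287] 0.66
side vial [0.674 0.267 0.017] 0.81
side vial [ 0.823  0.228 -0.002] 0.78
side vial [0.628 0.115 0.004] 0.69
0.4 [ 0.18381968 -0.49166077  0.20759365] [[ 9.36678885e-01  3.50189457e-01 -1.07410807e-04]
 [ 3.50189473e-01 -9.36678841e-01  2.85984602e-04]
 [-4.60637761e-07 -3.05489872e-04 -9.99999953e-01]] 0.08552987986792975 0.0187
```

View pics/scene0.png

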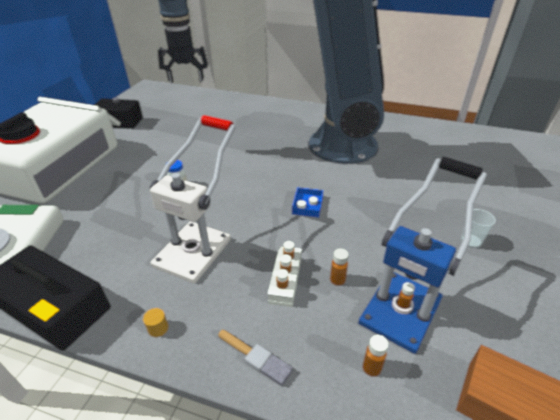

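View pics/side0.png

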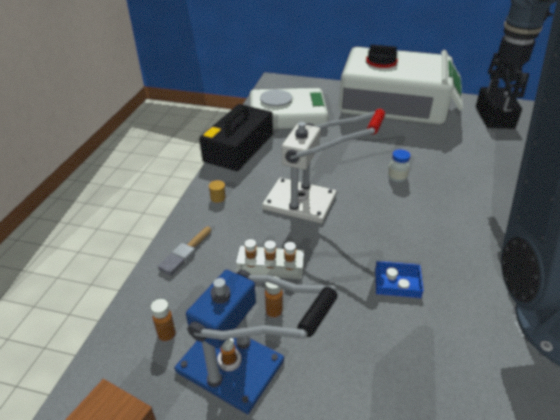

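Blue press: scene (403,290), side (230,360). The other press, white with a red grip, is at scene (190,225).

Vial candidates in the scene image: in the blue nest (405,297), loose on the table (340,267) and (376,355), three in the rack (~285,265), and an amber cap or jar (155,322). I choose the one in the blue nest. The measured grip is at z ≈ 0.284, as it should be, and 0.174 m from the hinge horizontally against an expected 0.1765. The press yaw comes out at about -16.6°.

```bash
python3 - <<'E'
import cv2
im=cv2.imread("pics/scene0.png")[150:390,310:510]
cv2.imwrite("pics/crop0.png",cv2.resize(im,None,fx=2.5,fy=2.5,interpolation=cv2.INTER_CUBIC))
E
```

```text
(no output)
```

View pics/crop0.png

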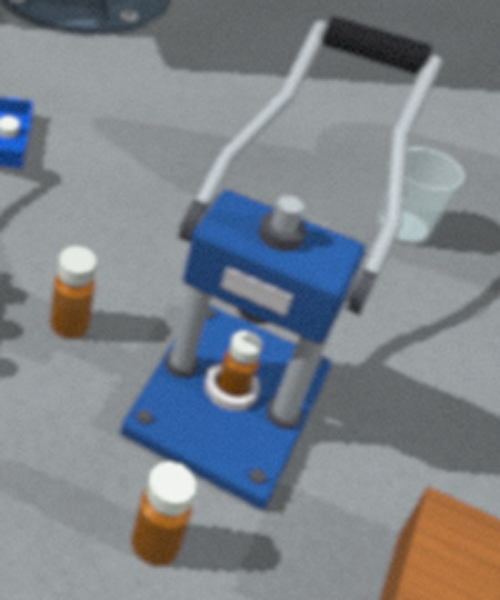

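The crop shows the small amber vial with its white cap at crop (240,365), standing in the white nest ring. The two loose vials at crop (72,292) and (163,513) are larger. A glass stands near the lever at crop (425,195). Setting out now.

>>> {"name": "play_rows", "arguments": {"deltas": [{"travel": [0,0,-25],"angular": [0,0,0.93],"fingers": -1},{"travel": [0,0,-25],"angular": [0,0,0.93],"fingers": -1},{"travel": [0,0,-25],"angular": [0,0,0.93],"fingers": -1},{"travel": [0,0,-25],"angular": [0,0,0.93],"fingers": -1},{"travel": [0,0,-25],"angular": [0,0,0.93],"fingers": -1},{"travel": [0,0,-25],"angular": [0,0,0.93],"fingers": -1},{"travel": [0,0,-25],"angular": [0,0,0.93],"fingers": -1},{"travel": [0,0,-25],"angular": [0,0,0.93],"fingers": -1}]}}

```text
time: 1.4
ee_pos: [0.1838, -0.4916, 0.4086]
ee_rot: [[0.957, -0.29, 0.0], [-0.29, -0.957, -0.0], [0.0, 0.0, -1.0]]
ft_force: [-0.1, -0.3, 0.4]
width: 0.0002
grip_force: 0.0
```

>>> {"name": "play_rows", "arguments": {"deltas": [{"travel": [4.5,-54,0],"fingers": -1},{"travel": [4.5,-54,0],"fingers": -1},{"travel": [4.5,-54,0],"fingers": -1},{"travel": [4.5,-54,0],"fingers": -1},{"travel": [4.5,-54,0],"fingers": -1},{"travel": [4.5,-54,0],"fingers": -1},{"travel": [4.5,-54,0],"fingers": -1},{"travel": [4.5,-54,0],"fingers": -1}]}}

```text
invalid input
```

>>> {"name": "play_rows", "arguments": {"deltas": [{"travel": [4.5,-54,0],"fingers": -1},{"travel": [4.5,-54,0],"fingers": -1},{"travel": [4.5,-54,0],"fingers": -1},{"travel": [4.5,-54,0],"fingers": -1},{"travel": [4.5,-54,0],"fingers": -1},{"travel": [4.5,-54,0],"fingers": -1},{"travel": [4.5,-40,0],"fingers": -1},{"travel": [0,0,0],"fingers": -1}]}}

```text
invalid input
```

```bash
python3 - <<'E'
from plant import manip, viewer, finder
import cv2,numpy as np
for c in ["wrist","scene","side"]:
    im=viewer.read_camera(c)
    if c=="wrist": cv2.imwrite(f"pics/{c}1.png",im[:,:,::-1])
    for q in ["blue_press","blue_grip"]:
        for d in finder.pinpoint(q,c)[:3]: print(c,q,np.round(d["at"],3),round(d["confidence"],2))
o=manip.get_obs(); print(o["time"],o["ee_pos"],np.round(o["ee_rot"],3),o["width"],o["ft_force"],o["joints"])
m=viewer.camera_model("scene");T=np.array(m["world_from_camera"])
for px in [(478,243),(478,212)]:
    d=T[:3,:3]@[(px[0]-m["cx"])/m["fx"],(px[1]-m["cy"])/m["fy"],1]; print("glass",px,T[:3,3]-d*T[2,3]/d[2])
E
```

```text
scene blue_press [0.668 0.265 0.001] 0.71
scene blue_grip [0.505 0.321 0.287] 0.71
side blue_press [ 0.672  0.266 -0.001] 0.77
side blue_grip [0.502 0.316 0.288] 0.68
1.85 [ 0.18377142 -0.49149797  0.40702095] [[ 0.958 -0.287 -0.   ]
 [-0.287 -0.958  0.001]
 [-0.001 -0.001 -1.   ]] -0.00015865053275211467 [ 0.6450624  -0.24190887  0.10024701] [-6.94989600e+01  1.51678622e+01  3.04679537e+01  1.05372994e+02
 -3.74468004e-04  1.27176547e+02]
glass (478, 243) [ 3.90115641e-01  4.44553520e-01 -1.11022302e-16]
glass (478, 212) [0.25469534 0.45130144 0.        ]
```

View pics/wrist1.png

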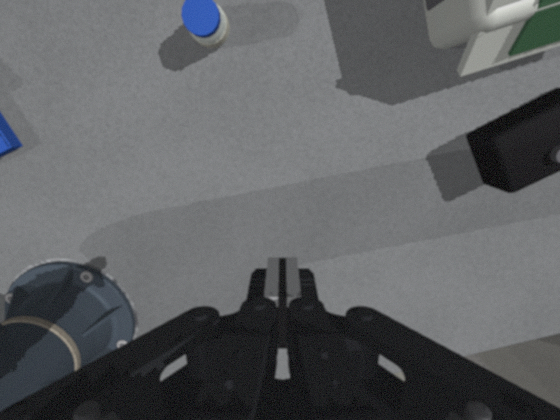

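The wrist picture shows only the table, the arm base (bottom left) and the shut fingers at (282,280). The transfer rows were refused because they had no turn entry. It also turned up a problem: joint 6 would run out of range at the target with this yaw. I'll use the equivalent half-turned orientation, turning by -180° about tool z here.

>>> {"name": "play_rows", "arguments": {"deltas": [{"travel": [0,0,0],"angular": [0,0,-1],"fingers": -1},{"travel": [0,0,0],"angular": [0,0,-1],"fingers": -1},{"travel": [0,0,0],"angular": [0,0,-1],"fingers": -1},{"travel": [0,0,0],"angular": [0,0,-1],"fingers": -1},{"travel": [0,0,0],"angular": [0,0,-1],"fingers": -1},{"travel": [0,0,0],"angular": [0,0,-1],"fingers": -1},{"travel": [0,0,0],"angular": [0,0,-1],"fingers": -1},{"travel": [0,0,0],"angular": [0,0,-1],"fingers": -1}]}}

```text
time: 2.85
ee_pos: [0.1838, -0.4916, 0.4073]
ee_rot: [[0.917, 0.398, -0.0], [0.398, -0.917, 0.001], [0.0, -0.001, -1.0]]
ft_force: [-0.3, -0.6, -0.6]
width: 0.0
grip_force: 0.0
```

>>> {"name": "play_rows", "arguments": {"deltas": [{"travel": [0,0,0],"angular": [0,0,-1],"fingers": -1},{"travel": [0,0,0],"angular": [0,0,-1],"fingers": -1},{"travel": [0,0,0],"angular": [0,0,-1],"fingers": -1},{"travel": [0,0,0],"angular": [0,0,-1],"fingers": -1},{"travel": [0,0,0],"angular": [0,0,-1],"fingers": -1},{"travel": [0,0,0],"angular": [0,0,-1],"fingers": -1},{"travel": [0,0,0],"angular": [0,0,-1],"fingers": -1},{"travel": [0,0,0],"angular": [0,0,-1],"fingers": -1}]}}

```text
time: 3.85
ee_pos: [0.1838, -0.4916, 0.4073]
ee_rot: [[0.446, 0.895, -0.0], [0.895, -0.446, 0.001], [0.001, -0.001, -1.0]]
ft_force: [0.1, -0.7, 0.5]
width: -0.0001
grip_force: 0.0
```

>>> {"name": "play_rows", "arguments": {"deltas": [{"travel": [0,0,0],"angular": [0,0,-1],"fingers": -1},{"travel": [0,0,0],"angular": [0,0,-1],"fingers": -1},{"travel": [0,0,0],"angular": [0,0,-1],"fingers": -1},{"travel": [0,0,0],"angular": [0,0,-1],"fingers": -1},{"travel": [0,0,0],"angular": [0,0,-1],"fingers": -1},{"travel": [0,0,0],"angular": [0,0,-1],"fingers": -1},{"travel": [0,0,0],"angular": [0,0,-1],"fingers": -1},{"travel": [0,0,0],"angular": [0,0,-1],"fingers": -1}]}}

```text
time: 4.85
ee_pos: [0.1838, -0.4916, 0.4073]
ee_rot: [[-0.233, 0.972, -0.0], [0.972, 0.233, 0.001], [0.001, -0.0, -1.0]]
ft_force: [-0.4, -0.2, 0.4]
width: 0.0004
grip_force: 0.0
```

>>> {"name": "play_rows", "arguments": {"deltas": [{"travel": [0,0,0],"angular": [0,0,-1],"fingers": -1},{"travel": [0,0,0],"angular": [0,0,-1],"fingers": -1},{"travel": [0,0,0],"angular": [0,0,-1],"fingers": -1},{"travel": [0,0,0],"angular": [0,0,-1],"fingers": -1},{"travel": [0,0,0],"angular": [0,0,-1],"fingers": -1},{"travel": [0,0,0],"angular": [0,0,-1],"fingers": -1},{"travel": [0,0,0],"angular": [0,0,-1],"fingers": -1},{"travel": [0,0,0],"angular": [0,0,-1],"fingers": -1}]}}

```text
time: 5.85
ee_pos: [0.1838, -0.4916, 0.4073]
ee_rot: [[-0.804, 0.595, -0.0], [0.595, 0.804, 0.001], [0.001, 0.0, -1.0]]
ft_force: [-0.3, 0.4, 0.1]
width: 0.0004
grip_force: 0.0
```

>>> {"name": "play_rows", "arguments": {"deltas": [{"travel": [0,0,0],"angular": [0,0,-1],"fingers": -1},{"travel": [0,0,0],"angular": [0,0,-1],"fingers": -1},{"travel": [0,0,0],"angular": [0,0,-1],"fingers": -1},{"travel": [0,0,0],"angular": [0,0,-1],"fingers": -1}]}}

```text
time: 6.35
ee_pos: [0.1838, -0.4916, 0.4073]
ee_rot: [[-0.959, 0.284, -0.0], [0.284, 0.959, 0.001], [0.0, 0.001, -1.0]]
ft_force: [-0.2, -0.7, -0.1]
width: 0.0001
grip_force: 0.0
```

>>> {"name": "play_rows", "arguments": {"deltas": [{"travel": [-4.7,54,0],"angular": [0,0,0],"fingers": -1},{"travel": [-4.7,54,0],"angular": [0,0,0],"fingers": -1},{"travel": [-4.7,54,0],"angular": [0,0,0],"fingers": -1},{"travel": [-4.7,54,0],"angular": [0,0,0],"fingers": -1},{"travel": [-4.7,54,0],"angular": [0,0,0],"fingers": -1},{"travel": [-4.7,54,0],"angular": [0,0,0],"fingers": -1},{"travel": [-4.7,54,0],"angular": [0,0,0],"fingers": -1},{"travel": [-4.7,54,0],"angular": [0,0,0],"fingers": -1}]}}

```text
time: 7.35
ee_pos: [0.3441, -0.087, 0.4075]
ee_rot: [[-0.958, 0.287, 0.0], [0.287, 0.958, 0.0], [-0.0, 0.0, -1.0]]
ft_force: [-0.0, -1.7, 0.4]
width: 0.0002
grip_force: 0.0
```

>>> {"name": "play_rows", "arguments": {"deltas": [{"travel": [-4.7,54,0],"angular": [0,0,0],"fingers": -1},{"travel": [-4.7,54,0],"angular": [0,0,0],"fingers": -1},{"travel": [-4.7,54,0],"angular": [0,0,0],"fingers": -1},{"travel": [-4.7,54,0],"angular": [0,0,0],"fingers": -1},{"travel": [-4.7,54,0],"angular": [0,0,0],"fingers": -1},{"travel": [-4.7,54,0],"angular": [0,0,0],"fingers": -1},{"travel": [-4.7,54,0],"angular": [0,0,0],"fingers": -1},{"travel": [-4.7,54,0],"angular": [0,0,0],"fingers": -1}]}}

```text
time: 8.35
ee_pos: [0.5044, 0.3159, 0.4074]
ee_rot: [[-0.958, 0.287, -0.0], [0.287, 0.958, -0.0], [0.0, -0.0, -1.0]]
ft_force: [1.4, 0.1, 0.7]
width: -0.0
grip_force: 0.0
```

```bash
python3 - <<'E'
from plant import manip, viewer, finder
import cv2,numpy as np
for c in ["wrist","side"]:
    im=viewer.read_camera(c)
    cv2.imwrite(f"pics/{c}2.png",im[:,:,::-1])
    for q in ["blue_press","blue_grip"]:
        for d in finder.pinpoint(q,c)[:3]: print(c,q,np.round(d["at"],3),round(d["confidence"],2))
o=manip.get_obs(); print(o["time"],o["ee_pos"],np.round(o["ee_rot"],3),o["ft_force"],o["joints"])
E
```

```text
wrist blue_press [0.668 0.264 0.003] 0.84
wrist blue_grip [0.5  0.31 0.28] 0.81
side blue_press [ 0.672  0.266 -0.004] 0.68
side blue_grip [0.501 0.316 0.288] 0.8
8.65 [0.50381965 0.31349836 0.40794185] [[-0.958  0.287 -0.   ]
 [ 0.287  0.958 -0.   ]
 [ 0.    -0.    -1.   ]] [ 0.03392672 -0.39326403 -0.03090006] [ 3.18946274e+01  2.35877388e+01  4.33463521e+01  1.09767976e+02
 -5.33084941e-03  4.86014768e+01]
```

View pics/wrist2.png

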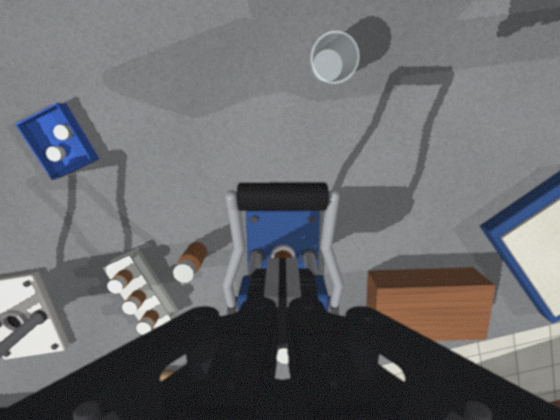

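The wrist picture shows the black bar level at (283,196), in line with the fingers at (282,270) and free of obstacles. The glass at (335,57) is well clear. The lever is up. Descending onto the bar.

>>> {"name": "play_rows", "arguments": {"deltas": [{"travel": [1,0,35],"angular": [0,0,0],"fingers": -1},{"travel": [1,0,35],"angular": [0,0,0],"fingers": -1},{"travel": [0,0,30],"angular": [0,0,0],"fingers": -1},{"travel": [0,0,6],"angular": [0,0,0],"fingers": -1},{"travel": [0,0,6],"angular": [0,0,0],"fingers": -1},{"travel": [0,0,0],"angular": [0,0,0],"fingers": -1}]}}

```text
time: 9.4
ee_pos: [0.5025, 0.3146, 0.2967]
ee_rot: [[-0.958, 0.288, 0.001], [0.288, 0.958, 0.001], [-0.001, 0.001, -1.0]]
ft_force: [0.9, 0.7, 0.2]
width: 0.0
grip_force: 0.0
```

>>> {"name": "play_rows", "arguments": {"deltas": [{"travel": [7.5,0,15.7],"angular": [0,0,0],"fingers": -1},{"travel": [5.9,0,15.7],"angular": [0,0,0],"fingers": -1},{"travel": [4.5,0,15.7],"angular": [0,0,0],"fingers": -1},{"travel": [3.1,0,15.7],"angular": [0,0,0],"fingers": -1}]}}

```text
time: 9.9
ee_pos: [0.4817, 0.3218, 0.2346]
ee_rot: [[-0.958, 0.287, 0.001], [0.287, 0.958, 0.003], [-0.0, 0.003, -1.0]]
ft_force: [-4.7, 1.7, 8.6]
width: -0.0001
grip_force: 3.8
```

```bash
python3 - <<'E'
from plant import manip, viewer, finder
import cv2,numpy as np
c="side"
im=viewer.read_camera(c)
cv2.imwrite(f"pics/{c}3.png",cv2.resize(im[200:,130:400,::-1],None,fx=2,fy=2))
for d in finder.pinpoint("blue_grip",c)[:3]: print(np.round(d["at"],3),round(d["confidence"],2))
o=manip.get_obs(); print(o["time"],o["ee_pos"],o["ft_force"])
E
```

```text
[0.485 0.322 0.25 ] 0.57
10.0 [0.48156274 0.32144977 0.23327057] [-3.27306842  1.39004377  4.7535505 ]
```

View pics/side3.png

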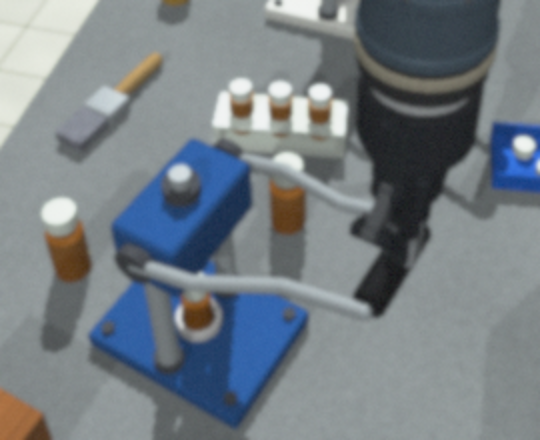

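The side crop shows the lever partly down, the bar at (385,275) and the fingers on it near (395,240). The force leans toward the robot, so the tip may sit on the robot side of the bar. Checking with the wrist camera.

```bash
python3 - <<'E'
from plant import manip, viewer, finder
import cv2,numpy as np
for c in ["wrist","scene"]:
    im=viewer.read_camera(c)
    if c=="wrist": cv2.imwrite(f"pics/{c}4.png",im[100:,130:430,::-1])
    for d in finder.pinpoint("blue_grip",c)[:3]: print(c,np.round(d["at"],3),round(d["confidence"],2))
m=viewer.camera_model("wrist");T=np.linalg.inv(m["world_from_camera"])
ax=np.array([.669,.266,.19]);ux=np.array([.958,-.287,0])
# predicted bar-centre pixels for several heights, and TCP pixel
for h in (.03,.045,.06):
    p=T@np.r_[ax-ux*np.sqrt(.04-h*h)+[0,0,h],1]; print(h,m["fx"]*p[0]/p[2]+m["cx"],m["fy"]*p[1]/p[2]+m["cy"])
o=manip.get_obs(); p=T@np.r_[o["ee_pos"],1]; print("tcp",m["fx"]*p[0]/p[2]+m["cx"],m["fy"]*p[1]/p[2]+m["cy"])
print(o["time"],o["ee_pos"],o["ft_force"],o["moment"])
E
```

```text
scene [0.486 0.323 0.246] 0.95
0.03 282.9639380334455 238.87877811662673
0.045 283.07702011728355 254.13969531536478
0.06 283.2068661130641 274.10729773300994
tcp 281.90376575748144 254.28923346777742
10.2 [0.48248276 0.32122092 0.23437596] [-2.92951291  0.39006526  3.94346466] [0.21783518 0.55448842 0.01234236]
```

View pics/wrist4.png

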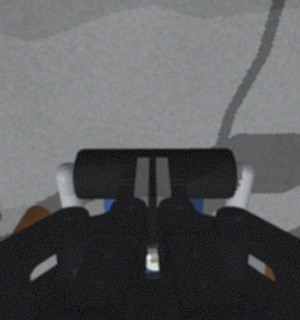

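The wrist crop shows the bar at rows 148-198 (x 75-237), with the finger tips ending near row 157, in front of it. I'll get the bar's depth from its pixel length.

```bash
python3 - <<'E'
from plant import manip, viewer, finder
import cv2,numpy as np
m=viewer.camera_model("wrist");T=np.array(m["world_from_camera"]);o=manip.get_obs()
print(m["fx"],m["cy"],np.round(T,3),o["ee_pos"])
ux=np.array([.958,-.287,0])
def bar(len_px,row,T):
    D=m["fx"]*.08/len_px
    p=(T@np.r_[0,(row-m["cy"])/m["fy"]*D,D,1])[:3]; return p,(p-[.669,.266,.19])@ux
print("now",bar(162,273,T))
T2=T.copy();T2[:3,3]+=np.array([.5038,.3135,.4079])-o["ee_pos"]
print("earlier (lever up)",bar(91,196,T2))
# silhouette extents
for n,box in (("pics/wrist4.png",None),("pics/wrist2.png",None)):
    g=cv2.cvtColor(cv2.imread(n),cv2.COLOR_BGR2GRAY)
    r=[173,196][n.endswith("2.png")]
    c=np.where(g[r]<60)[0]; print(n,c.min(),c.max(),len(c))
E
```

```text
333.95081699651206 212.73573436806288 [[ 0.287  0.916  0.281  0.412]
 [ 0.958 -0.275 -0.083  0.342]
 [ 0.002  0.293 -0.956  0.4  ]
 [ 0.     0.     0.     1.   ]] [0.48248276 0.32122092 0.23437596]
now (array([0.48508591, 0.3204943 , 0.25078975]), np.float64(-0.19182956217751573))
earlier (lever up) (array([0.501778  , 0.31437444, 0.28826369]), np.float64(-0.17408213677838263))
pics/wrist4.png 73 236 138
pics/wrist2.png 237 540 109
```

Three cameras put the bar's centre at z ≈ 0.25, while the tip reads 0.234. So the tip isn't cleanly on top of the bar; it has slid to the robot side. Backing off upward, shifting toward the press and coming down again slowly.

>>> {"name": "play_rows", "arguments": {"deltas": [{"travel": [0,0,-30],"angular": [0,0,0],"fingers": -1},{"travel": [0,0,-30],"angular": [0,0,0],"fingers": -1},{"travel": [0,0,-30],"angular": [0,0,0],"fingers": -1},{"travel": [-23,0,0],"angular": [0,0,0],"fingers": -1},{"travel": [0,0,0],"angular": [0,0,0],"fingers": -1}]}}

```text
time: 10.82
ee_pos: [0.5057, 0.3138, 0.3234]
ee_rot: [[-0.957, 0.289, 0.001], [0.289, 0.957, 0.0], [-0.001, 0.001, -1.0]]
ft_force: [0.3, -0.1, 0.3]
width: -0.0001
grip_force: 0.0
```

```bash
python3 - <<'E'
from plant import manip, viewer, finder
import cv2,numpy as np
c="wrist"
im=viewer.read_camera(c)
cv2.imwrite("pics/wrist5.png",im[100:,130:430,::-1])
for d in finder.pinpoint("blue_grip",c)[:3]: print(c,np.round(d["at"],3),round(d["confidence"],2))
o=manip.get_obs(); print(o["time"],o["ee_pos"],o["ft_force"],(o["ee_pos"]-np.array([.669,.266,.19]))@[.958,-.287,0])
E
```

```text
wrist [0.502 0.312 0.283] 0.61
10.925 [0.5043245  0.31400494 0.32291592] [-0.32011331  1.04842491 -0.33384339] -0.1715365463685385
```

View pics/wrist5.png

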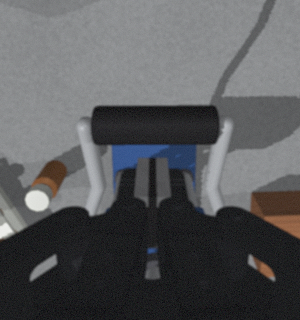

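The lever has sprung back up: bar at crop rows 106-144, finger tips at row 157, now about 3 mm to the press side of its centre. Lowering in small steps to feel for contact.

>>> {"name": "play_rows", "arguments": {"deltas": [{"travel": [0,0,18],"angular": [0,0,0],"fingers": -1},{"travel": [0,0,5],"angular": [0,0,0],"fingers": -1},{"travel": [0,0,0],"angular": [0,0,0],"fingers": -1}]}}

```text
time: 11.3
ee_pos: [0.5037, 0.3142, 0.3]
ee_rot: [[-0.958, 0.287, -0.001], [0.287, 0.958, -0.0], [0.0, -0.0, -1.0]]
ft_force: [-0.2, -0.8, 0.9]
width: 0.0001
grip_force: 0.0
```

>>> {"name": "play_rows", "arguments": {"deltas": [{"travel": [0,0,5],"angular": [0,0,0],"fingers": -1},{"travel": [0,0,5],"angular": [0,0,0],"fingers": -1}]}}

```text
time: 11.55
ee_pos: [0.5042, 0.3143, 0.29]
ee_rot: [[-0.958, 0.287, 0.0], [0.287, 0.958, 0.0], [-0.0, 0.0, -1.0]]
ft_force: [-0.5, -0.0, -0.3]
width: -0.0002
grip_force: 0.0
```

>>> {"name": "play_rows", "arguments": {"deltas": [{"travel": [3,0,8],"angular": [0,0,0],"fingers": -1},{"travel": [2,0,5],"angular": [0,0,0],"fingers": -1}]}}

```text
time: 11.8
ee_pos: [0.499, 0.3156, 0.2762]
ee_rot: [[-0.958, 0.287, -0.001], [0.287, 0.958, -0.0], [0.001, -0.0, -1.0]]
ft_force: [-0.0, -0.5, -0.1]
width: 0.0002
grip_force: 0.0
```

```bash
python3 - <<'E'
from plant import manip, viewer, finder
import cv2,numpy as np
a=np.array([.669,.266,.19])
for c in ["scene","side","wrist"]:
    im=viewer.read_camera(c)
    cv2.imwrite(f"pics/{c}6.png",im[:,:,::-1])
    for d in finder.pinpoint("blue_grip",c)[:1]: print(c,np.round(d["at"],3),round(d["confidence"],2),(d["at"]-a)@[.958,-.287,0])
o=manip.get_obs(); print(o["time"],o["ee_pos"],o["ft_force"],o["moment"],(o["ee_pos"]-a)@[.958,-.287,0])
E
```

```text
scene [0.504 0.318 0.285] 0.93 -0.17301300000000003
side [0.503 0.316 0.284] 0.68 -0.1735793
wrist [0.5   0.312 0.282] 0.9 -0.17494110000000004
12.1 [0.49946024 0.31571282 0.27719336] [ 0.28573698 -0.07956738 -1.20444166] [ 0.00562332  0.01521204 -0.06889767] -0.17668666713142403
```

No contact at z = 0.277, although the bar's top is at 0.297. Something doesn't match the tool geometry, so I'll look from the side.

```bash
python3 - <<'E'
import cv2,numpy as np
a=cv2.imread("pics/side6.png")[210:370,250:420]; b=cv2.imread("pics/scene6.png")[90:250,390:560]
cv2.imwrite("pics/both6.png",cv2.resize(np.hstack([a,b]),(800,int(160*800/340)),interpolation=cv2.INTER_CUBIC))
E
```

```text
(no output)
```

View pics/both6.png

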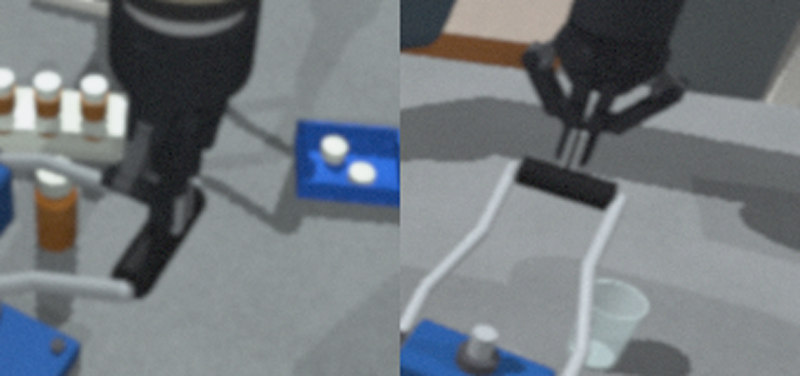

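The crops show the shut fingertips right at the bar: on its right (robot-side) edge at (185,215) in the left crop, and partly behind it at (572,160) in the right crop. Checking where the reported TCP projects in each.

```bash
python3 - <<'E'
from plant import manip, viewer
import cv2,numpy as np
o=manip.get_obs();R=np.array(o["ee_rot"]);t=np.array(o["ee_pos"])
im={}
for c,(x0,y0) in {"side":(250,210),"scene":(390,90)}.items():
    m=viewer.camera_model(c);W=np.array(m["world_from_camera"]);T=np.linalg.inv(W)
    def pr(p):
        q=T@np.r_[p,1];return np.array([m["fx"]*q[0]/q[2]+m["cx"],m["fy"]*q[1]/q[2]+m["cy"]])
    print(c,"cam",np.round(W[:3,3],2))
    I=cv2.imread(f"pics/{c}6.png")[y0:y0+160,x0:x0+170]; I=cv2.resize(I,None,fx=4,fy=4,interpolation=cv2.INTER_CUBIC)[80:520,80:480] if 0 else cv2.resize(I,None,fx=2.35,fy=2.35,interpolation=cv2.INTER_CUBIC)
    f=lambda p:tuple(int(v) for v in (pr(p)-[x0,y0])*2.35)
    cv2.circle(I,f(t),3,(0,0,255),-1)
    cv2.circle(I,f(t-R[:,2]*.03),3,(0,255,255),-1)
    cv2.line(I,f(t),f(t-R[:,2]*.08),(0,255,0),1)
    b=np.array([.502,.315,.284]);y=np.array([.287,.958,0])
    cv2.line(I,f(b-y*.04),f(b+y*.04),(255,255,0),1)
    im[c]=I
cv2.imwrite("pics/proj6.png",np.hstack([im["side"],im["scene"]]))
E
```

```text
side cam [0.45 0.74 0.82]
scene cam [1.24 0.18 0.73]
```

View pics/proj6.png

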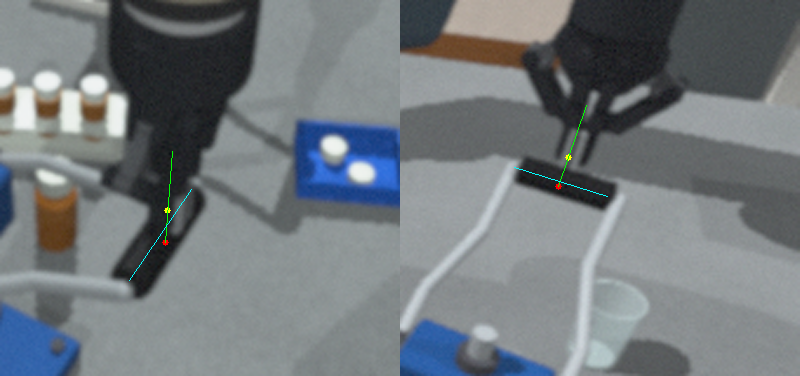

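This explains it. The visible fingertips end about 25 mm short of the TCP, beside the yellow mark 30 mm back, so the real tip is only now reaching the bar's top. In the first push the tool therefore ran ahead of the bar along the arc. I'll shift 4 mm toward the press, start from here and follow the arc again.

>>> {"name": "play_rows", "arguments": {"deltas": [{"travel": [-4,0,0],"angular": [0,0,0],"fingers": -1},{"travel": [0,0,5],"angular": [0,0,0],"fingers": -1},{"travel": [7,0,15.7],"angular": [0,0,0],"fingers": -1},{"travel": [5.9,0,15.7],"angular": [0,0,0],"fingers": -1},{"travel": [4.5,0,15.7],"angular": [0,0,0],"fingers": -1}]}}

```text
time: 12.72
ee_pos: [0.4858, 0.3201, 0.2251]
ee_rot: [[-0.958, 0.287, -0.0], [0.287, 0.958, 0.002], [0.001, 0.002, -1.0]]
ft_force: [-4.6, 1.1, 7.7]
width: -0.0001
grip_force: 3.8
```

```bash
python3 - <<'E'
from plant import manip, viewer, finder
import numpy as np
a=np.array([.669,.266,.19])
for c in ["scene","wrist"]:
    viewer.read_camera(c)
    for d in finder.pinpoint("blue_grip",c)[:1]: print(c,np.round(d["at"],3),round(d["confidence"],2),(d["at"]-a)@[.958,-.287,0])
o=manip.get_obs(); print(o["time"],o["ee_pos"],o["ft_force"],o["ft_force"]@np.array([.958,-.287,0]),(o["ee_pos"]-a)@[.958,-.287,0])
E
```

```text
scene [0.483 0.326 0.238] 0.8 -0.1955135
wrist [0.483 0.322 0.234] 0.92 -0.19407810000000006
12.925 [0.48624692 0.31962422 0.22526531] [-2.34337401 -0.30471952  4.77487543] -2.15749779356497 -0.19046759878139702
```

Now the bar follows: z ≈ 0.236, with the tip 4 mm to the press side of its centre and the force within the spring's range. Continuing the arc.

>>> {"name": "play_rows", "arguments": {"deltas": [{"travel": [3,0,16],"angular": [0,0,0],"fingers": -1},{"travel": [2,0,16],"angular": [0,0,0],"fingers": -1},{"travel": [0.5,0,16],"angular": [0,0,0],"fingers": -1},{"travel": [-1,0,16],"angular": [0,0,0],"fingers": -1},{"travel": [-2,0,16],"angular": [0,0,0],"fingers": -1},{"travel": [-3.5,0,16],"angular": [0,0,0],"fingers": -1},{"travel": [-5,0,16],"angular": [0,0,0],"fingers": -1}]}}

```text
time: 13.8
ee_pos: [0.4925, 0.3184, 0.1137]
ee_rot: [[-0.958, 0.287, 0.0], [0.287, 0.958, 0.002], [0.0, 0.002, -1.0]]
ft_force: [-5.3, 1.6, 10.0]
width: 0.0001
grip_force: 4.9
```

```bash
python3 - <<'E'
from plant import manip, viewer, finder
import numpy as np
a=np.array([.669,.266,.19])
for c in ["scene","side"]:
    viewer.read_camera(c)
    for d in finder.pinpoint("blue_grip",c)[:1]: print(c,np.round(d["at"],3),round(d["confidence"],2),(d["at"]-a)@[.958,-.287,0])
o=manip.get_obs(); print(o["time"],o["ee_pos"],o["ft_force"],o["ft_force"]@np.array([.958,-.287,0]),(o["ee_pos"]-a)@[.958,-.287,0])
E
```

```text
scene [0.491 0.323 0.129] 0.69 -0.18718010000000002
side [0.491 0.319 0.126] 0.73 -0.18617560000000002
14.0 [0.49256628 0.3182884  0.11354498] [-4.61243156  1.75117602  8.54589392] -4.921296952609416 -0.18403027824045254
```

>>> {"name": "play_rows", "arguments": {"deltas": [{"travel": [-3.5,0,9],"angular": [0,0,0],"fingers": -1},{"travel": [-4,0,9],"angular": [0,0,0],"fingers": -1},{"travel": [-3,0,6],"angular": [0,0,0],"fingers": -1},{"travel": [-1,0,3],"angular": [0,0,0],"fingers": -1}]}}

```text
time: 14.5
ee_pos: [0.5038, 0.3151, 0.0869]
ee_rot: [[-0.958, 0.287, 0.001], [0.287, 0.958, 0.002], [-0.0, 0.002, -1.0]]
ft_force: [-3.9, 2.0, 10.4]
width: 0.0
grip_force: 5.1
```

>>> {"name": "play_rows", "arguments": {"deltas": [{"travel": [-1,0,3],"angular": [0,0,0],"fingers": -1},{"travel": [0,0,0],"angular": [0,0,0],"fingers": -1}]}}

```text
time: 14.75
ee_pos: [0.5048, 0.3149, 0.0849]
ee_rot: [[-0.958, 0.287, 0.001], [0.287, 0.958, 0.002], [-0.0, 0.002, -1.0]]
ft_force: [-6.2, 1.7, 14.8]
width: -0.0
grip_force: 7.5
```

>>> {"name": "play_rows", "arguments": {"deltas": [{"travel": [-0.5,0,3],"angular": [0,0,0],"fingers": -1},{"travel": [0,0,0],"angular": [0,0,0],"fingers": -1}]}}

```text
time: 15.0
ee_pos: [0.5052, 0.3149, 0.0839]
ee_rot: [[-0.958, 0.287, 0.002], [0.287, 0.958, 0.003], [-0.001, 0.004, -1.0]]
ft_force: [-12.2, -1.3, 32.4]
width: -0.0002
grip_force: 16.4
```

>>> {"name": "play_rows", "arguments": {"deltas": [{"travel": [0,0,3],"angular": [0,0,0],"fingers": -1},{"travel": [0,0,0],"angular": [0,0,0],"fingers": -1}]}}

```text
time: 15.25
ee_pos: [0.5056, 0.315, 0.0831]
ee_rot: [[-0.958, 0.287, 0.004], [0.287, 0.958, 0.004], [-0.003, 0.005, -1.0]]
ft_force: [-16.9, -6.0, 50.7]
width: -0.0001
grip_force: 25.5
```

```bash
python3 - <<'E'
from plant import manip, viewer, finder
import numpy as np, cv2
a=np.array([.669,.266,.19])
for c in ["scene","side"]:
    im=viewer.read_camera(c)
    cv2.imwrite(f"pics/{c}7.png",im[:,:,::-1])
    for d in finder.pinpoint("blue_grip",c)[:1]: print(c,np.round(d["at"],3),round(d["confidence"],2),(d["at"]-a)@[.958,-.287,0])
o=manip.get_obs(); print(o["time"],o["ee_pos"],o["ft_force"])
E
```

```text
scene [0.503 0.317 0.093] 0.82 -0.17338730000000002
side [0.5   0.318 0.097] 0.93 -0.17653860000000005
15.45 [0.50553397 0.31495729 0.08304857] [-16.97571381  -6.09935444  50.38086632]
```

The lever is at its stop: bar z ≈ 0.095 against 0.096 expected, with the force climbing steeply to 50 N. Riding back up the arc, then clearing upward.

>>> {"name": "play_rows", "arguments": {"deltas": [{"travel": [1,0,-8],"angular": [0,0,0],"fingers": -1},{"travel": [5,0,-12],"angular": [0,0,0],"fingers": -1},{"travel": [6,0,-16],"angular": [0,0,0],"fingers": -1},{"travel": [4.5,0,-16],"angular": [0,0,0],"fingers": -1},{"travel": [3,0,-16],"angular": [0,0,0],"fingers": -1},{"travel": [2,0,-16],"angular": [0,0,0],"fingers": -1},{"travel": [0.5,0,-16],"angular": [0,0,0],"fingers": -1},{"travel": [-1,0,-16],"angular": [0,0,0],"fingers": -1}]}}

```text
time: 16.45
ee_pos: [0.4861, 0.3201, 0.1945]
ee_rot: [[-0.958, 0.288, 0.003], [0.288, 0.958, 0.001], [-0.003, 0.001, -1.0]]
ft_force: [2.6, -1.0, 2.7]
width: 0.0002
grip_force: 1.5
```

>>> {"name": "play_rows", "arguments": {"deltas": [{"travel": [-2,0,-16],"angular": [0,0,0],"fingers": -1},{"travel": [-3,0,-16],"angular": [0,0,0],"fingers": -1},{"travel": [-4.5,0,-16],"angular": [0,0,0],"fingers": -1},{"travel": [-5,0,-16],"angular": [0,0,0],"fingers": -1},{"travel": [-2,0,-16],"angular": [0,0,0],"fingers": -1},{"travel": [0,0,-30],"angular": [0,0,0],"fingers": -1},{"travel": [0,0,-40],"angular": [0,0,0],"fingers": -1},{"travel": [0,0,-40],"angular": [0,0,0],"fingers": -1}]}}

```text
time: 17.45
ee_pos: [0.5007, 0.3148, 0.3843]
ee_rot: [[-0.958, 0.288, 0.001], [0.288, 0.958, -0.0], [-0.001, -0.0, -1.0]]
ft_force: [1.2, -0.0, -0.2]
width: -0.0002
grip_force: 0.0
```

>>> {"name": "play_rows", "arguments": {"deltas": [{"travel": [30,0,-20],"angular": [0,0,0],"fingers": -1},{"travel": [40,0,0],"angular": [0,0,0],"fingers": -1},{"travel": [0,0,0],"angular": [0,0,0],"fingers": -1},{"travel": [0,0,0],"angular": [0,0,0],"fingers": -1}]}}

```text
time: 17.95
ee_pos: [0.4338, 0.3353, 0.403]
ee_rot: [[-0.958, 0.287, 0.001], [0.287, 0.958, -0.0], [-0.001, 0.0, -1.0]]
ft_force: [-0.0, 1.0, 0.2]
width: 0.0003
grip_force: 0.0
```

```bash
python3 - <<'E'
from plant import manip, viewer, finder
import numpy as np, cv2
I=[]
for c,(x,y) in {"scene":(350,150),"side":(150,220)}.items():
    im=viewer.read_camera(c)
    I.append(cv2.resize(im[y:y+200,x:x+200,::-1],None,fx=2,fy=2,interpolation=cv2.INTER_CUBIC))
    for q in ("blue_grip","vial"):
        for d in finder.pinpoint(q,c)[:3]: print(c,q,np.round(d["at"],3),round(d["confidence"],2))
cv2.imwrite("pics/end.png",np.hstack(I))
o=manip.get_obs(); print(o["time"],o["ee_pos"],o["ft_force"])
E
```

```text
scene blue_grip [0.504 0.318 0.287] 0.72
scene vial [0.624 0.112 0.   ] 0.8
scene vial [0.817 0.226 0.   ] 0.69
scene vial [0.673 0.273 0.022] 0.58
side blue_grip [0.501 0.319 0.287] 0.81
side vial [0.629 0.118 0.003] 0.94
side vial [0.825 0.227 0.001] 0.69
side vial [0.67  0.266 0.019] 0.57
18.25 [0.43392309 0.3352003  0.40246381] [-0.69136036 -0.1248667   0.56587994]
```

View pics/end.png

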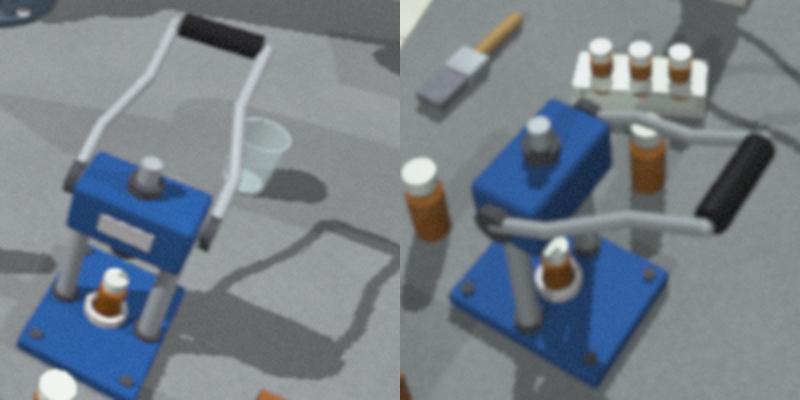

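The lever is fully up (bar z ≈ 0.285; scene crop (222,35)). The vial stands in its nest at (112,293) with the cap lower than before, and the robot is clear. Handing in.

```bash
python3 -c "
from plant import manip
print(manip.job_done())"
```

```text
the job is handed in; nothing more can be done
None
```

I swung the blue press's lever down to its stop and let it spring fully back up; the vial still stands in its nest with its cap visibly lower, the white press was not worked, and the job was handed in at about 18 s.

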